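# Line up a chip under the pointer and clamp the board carriage

### The job

On the circuit-board rework station, loosen the black clamp knob of the board carriage, slide the carriage along its rails until the white dot on the chip is right under the brass needle of the pointer head, and then tighten the knob firmly again, with the dot still under the needle. Do not shift the pointer head, and leave the jars, tools and other things around the station where they are.

Things in the scene. Friction and masses are not known exactly. Their poses are not given: they have to be found in the camera images.
- station: Dark box-shaped rework station fixed to the table, 300 mm deep (its x), 540 mm wide (its y), deck 50 mm high; origin on the table under its centre, front faces its -x (robot side). Two steel rails run along its y, 80 mm high. A gantry stands over its rear: posts at x +125, y +-245 mm, beam along y at x +125 mm, 225 to 255 mm high.
- carriage (a joint): Board carriage along the rails, m, grows to the station's +y; 0 = centred on the station, stops at -0.118 and 0.100. Aluminium plate 200 x 160 mm, top 97 mm high, carrying a green circuit board. Slides with about 3 N when the clamp is loose, 20 N or more when tight; stays where left. It always starts 40 to 210 mm short of the needle, on the -y side.
- mark (a point): Centre of the white dot, 8 mm across, on the big black chip (34 mm square) of the board, 103 mm above the table; 20 mm in +x and 15 mm in +y (station's axes) from the carriage's centre. It moves with the carriage.
- clamp (a joint): Angle of the clamp knob, rad: 0 = fully loose (stop), 1.5 = fully tight (stop); grows clockwise, seen looking at the knob from outside. Below about 0.7 the carriage slides freely, above about 1.2 it is held firmly. Turning takes about 0.1 N m, a little more near tight; the knob stays where it is left. Starts tight (1.2 to 1.5).
- clamp_grip (a point): Grip point on the clamp knob's axis, 30 mm above its underside (with the TCP here the fingertips are 3 mm above the disc); at (-0.152, c, 0.145) m in the station's frame when joint carriage = c. Site z = knob axis, outwards; it leans 35 degrees from vertical to the station's -x, so the tool must tilt alike. The point turns with the knob; the wing lies 0.75 rad anticlockwise (from outside) of its x.
- clamp_foot (a point): Centre of the clamp knob's underside, on a sloping steel block at the middle of the carriage's front edge. Black knob: disc 42 mm across, 8 mm thick, with a wing 14 mm thick and 44 mm long rising to 38 mm above the underside, a white line on half of its top. At clamp = 0.75 the white end points up the slope to the board; loose: to the left of that, tight: to the right, seen from the robot.
- head (a joint): Pointer head along the gantry beam, m, to the station's +y; 0 = needle on the station's middle line. It varies from run to run and is set for the job: stiff (60 N), not to be moved.
- tip (a point): Point of the brass needle at the foot of a steel spindle, 14 mm thick, at the end of the pointer head's arm (aluminium, 16 mm wide, 250 mm high, a red centre line along its top, reaching towards the robot from a dark block on the beam). 112 mm above the table, 9 mm above the dot's level and over its path; 20 mm in +x of the station's middle.
- jar_white: Loose white-capped jar, 36 mm across, 45 mm high, standing on the left end of the station's deck; origin at its foot.
- jar_amber: Loose amber jar with a black cap, 36 mm across, 55 mm high, on the right end of the station's deck; origin at its foot.
- screwdriver: Loose screwdriver, 170 mm long, on the table in front of the station; origin under its middle.
- tweezers: Loose steel tweezers, 130 mm long, on the table in front of the station; origin under their middle.
- reel: Loose blue reel, 60 mm across, 44 mm high, on the table to the right; origin at its foot.
- chip_tray: Loose black divided tray, 120 x 90 x 22 mm, on the table to the left; origin under its centre.
- cleaner: Loose white bottle with a red cap, 52 mm across, 130 mm high, on the table to the left; origin at its foot.
- brush: Loose brush, 160 mm long, on the table to the right; origin under its middle.

How it is judged:
By the outcome, as a careful person would: the job done as asked, in the order asked, and still so for the second after the job is handed in, with the robot touching nothing.
It also fails if it takes over 38 s, if anything falls off the work surface, if the arm or the gripper's body presses on something with over 40 N, if the wrist force passes 120 N, or if a joint passes its speed limit or range.

### The arm

A 6-joint arm with a two-finger parallel gripper is mounted at the origin on the work surface. World frame = base frame: x ahead of the robot, y to its left, z up, the work surface at z = 0. Lengths are in m, angles in degrees, forces in N, time in s.
With the tool pointing down it reaches from about 0.375 to 0.75 m from the base axis. Payload 9 kg.
Tool frame: the origin (TCP) lies between the finger pads, 19 mm behind the fingertips; this is the grasp point; z points along the fingers, y is the direction in which the jaws open and shut (so a half turn about z gives the same grasp; the last joint's range is limited). The gripper opens to 85 mm and grips with 20 to 120 N. Pads are 22 mm wide; open, the fingers measure 114 mm over their backs; the gripper's body (76 mm by 85 mm) begins 54 mm behind the grasp point. The pads swing forward as they close: fully open they stand 13 mm farther back than shut.
Start: joints at [60.235, 5.964, 5.575, 89.605, 0, 77.527], TCP at [0.178, 0.573, 0.25] pointing down, gripper open.
Joint ranges: [-171.21, 171.21], [-48.23, 106.86], [-62.78, 66.21], [-105.2, 120.99], [-86.42, 89.51], [-180, 180]. Speed limits (degrees/s): [127.2, 127.2, 147.25, 180, 180, 180].

### API

Orientations are given as [roll, pitch, yaw] about the fixed x, y, z axes, in that order (R = Rz(yaw) Ry(pitch) Rx(roll)).
In Python, from plant import robot gives the robot as it stands. Calls block until the motion is done:
- robot.move_pose(position, orientation): joint-space move of the TCP to a pose.
- robot.line_to(position, vel=0.15, rotation=None, guard=None): straight line of the TCP; rotation=None keeps the orientation; vel is the mean speed in m/s. With guard (N) it stops when the force on the tool has changed by that much, and returns True; else False.
- robot.goto_joints(angles): joint-space move.
- robot.set_gripper(opening): finger opening in m; the grip force is fixed at half the most; returns when the fingers have stopped.
- robot.pause(seconds).
- robot.ik(position, orientation): joint angles nearest the present ones, or None.
- robot.observe(): the state.
- robot.grab_frame(name): name is "side" or "top"; returns the picture (400x640x3 uint8, blue, green, red); there is no depth.
- robot.get_calibration(name): a dict with "vertical_fov" (degrees; the focal length in pixels is half the picture's height over the tangent of half this angle, whatever the lens; pixels are square), "cx", "cy" (the principal point, pixels), "k1" (the pictures are not rectified: a ray, as slopes to the right and down, at radius r is drawn at 1 + k1 r^2 times it, then the intrinsics apply), "rvec" (rotation vector, rad) and "tvec" (3), from world to camera coordinates, as OpenCV has them. Camera axes: x right, y down, z forward; pixel columns grow to the right and rows downward; lengths in m; the calibration is good to about 2 mm. A picture is of the moment at which its call begins. get_calibration takes no time and is no camera call.
A pose or a line that the arm cannot do raises robot.IKError and nothing moves.
- robot.job_done(): hands the job in, once; it reports no verdict.
The state is a dict: "time": time; "q": joint angles; "qvel": joint speeds; "joint_torque": joint torques, N m; "tool_pos": TCP position; "tcp_rot": TCP orientation; "ft_force": force on the tool from outside, world axes, zero at the start; "torque": the same for the moment, N m; "gripper_width": finger opening in m.
Only numpy, scipy, OpenCV 4.12 (cv2) and the standard library are available. Lean on these libraries where they do the work, as an engineer would, in place of code of your own. Each camera call takes 0.05 s, during which the arm holds its last target. There are 200 camera calls.

## Working session

There is one attempt and no reset: what is moved stays moved. The work goes in short steps, each a Python script; the robot and the scene stay as the last script left them, time stands still between calls to the robot, and variables do not carry over. Pictures are saved under pics/ and viewed, about 8 in all and at most 12, crops included, and the job is handed in when it is done.

```bash
mkdir -p pics; ls
python3 - <<'E'
from plant import robot
import cv2
for n in("top","side"):
    cv2.imwrite(f"pics/{n}0.png",robot.grab_frame(n)); print(n,robot.get_calibration(n))
print(robot.observe())
E
```

```text
pics
top {'vertical_fov': 53.544662081367534, 'cx': 316.67696982969886, 'cy': 201.37720815782563, 'k1': -0.003573121514619122, 'rvec': array([ 2.18461397, -2.01563649,  0.21080018]), 'tvec': array([-0.03158593,  0.55929171,  1.15971718])}
side {'vertical_fov': 51.85445274430998, 'cx': 321.2858949563726, 'cy': 200.92344237203, 'k1': 0.033462855163159264, 'rvec': array([ 2.23551584, -0.66748139,  0.29627203]), 'tvec': array([-0.43121349,  0.27014714,  1.31088009])}
{'time': 0.1, 'q': array([ 6.02370993e+01,  5.99663804e+00,  5.53128716e+00,  8.96058938e+01,
       -1.04428486e-03,  7.75253145e+01]), 'qvel': array([-0.03703455,  0.06432784,  0.11881125,  0.02531266, -0.10273217,
       -0.0294287 ]), 'joint_torque': array([ 8.78919382e-03, -5.58211792e+01,  5.04716527e+01,  1.31299353e-02,
       -1.21210683e-04, -2.78945873e-05]), 'tool_pos': array([0.17817009, 0.57263317, 0.24928317]), 'tcp_rot': array([-1.79930212e+02, -1.43698078e-02,  1.62711777e+02]), 'ft_force': array([ 0.72669536, -1.03146647, -0.22158402]), 'torque': array([-0.00918198,  0.00283572, -0.00091139]), 'gripper_width': 0.08552493333298966}
```

View pics/top0.png

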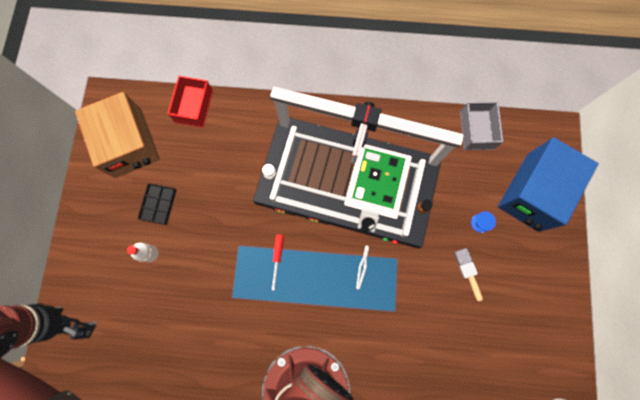

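View pics/side0.png

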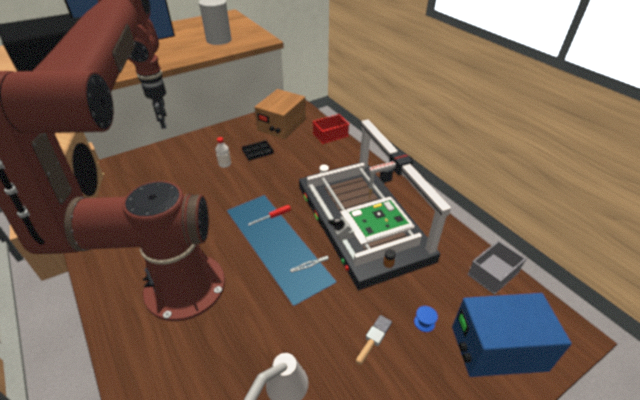

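The top view shows the station at about (350,180), turned slightly clockwise, with the knob near (369,222), the chip dot near (375,174) and the arm end near (358,152). I'll zoom in on both views.

Run:
```python
import cv2
a=cv2.imread("pics/top0.png")[80:250,245:450]; cv2.imwrite("pics/topc.png",cv2.resize(a,None,fx=3.5,fy=3.5,interpolation=cv2.INTER_CUBIC))
a=cv2.imread("pics/side0.png")[115:285,290:460]; cv2.imwrite("pics/sidec.png",cv2.resize(a,None,fx=3.5,fy=3.5,interpolation=cv2.INTER_CUBIC))
```

```text
(no output)
```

View pics/topc.png

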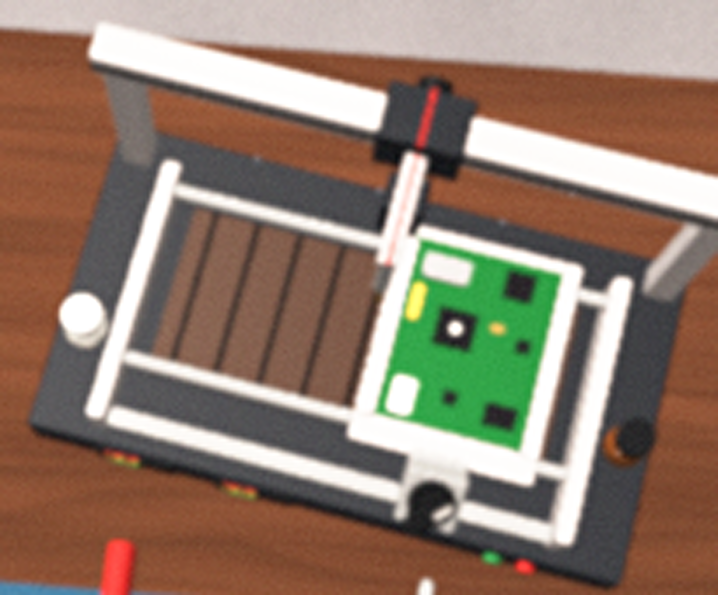

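View pics/sidec.png

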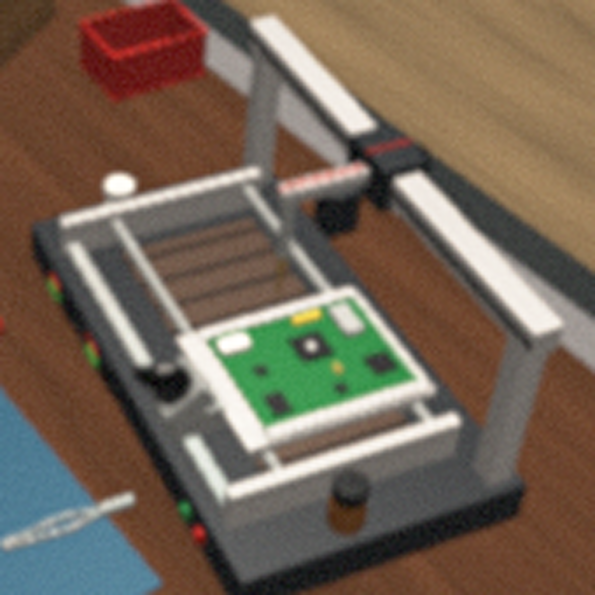

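```bash
cat > h.py <<'E'
import cv2, numpy as np
from plant import robot
def cam(n):
    c=robot.get_calibration(n); R=cv2.Rodrigues(np.array(c["rvec"]))[0]; t=np.array(c["tvec"])
    return 200/np.tan(np.radians(c["vertical_fov"]/2)),c["cx"],c["cy"],c["k1"],R,t
def cast(n,px,z):
    f,cx,cy,k,R,t=cam(n); d=(np.atleast_2d(np.array(px,float))-[cx,cy])/f; u=d.copy()
    for _ in range(10): u=d/(1+k*(u**2).sum(1,keepdims=True))
    r=np.c_[u,np.ones(len(u))]@R; o=-R.T@t
    return o+r*((z-o[2])/r[:,2])[:,None]
def proj(n,P):
    f,cx,cy,k,R,t=cam(n); q=np.atleast_2d(P)@R.T+t; u=q[:,:2]/q[:,2:]
    return u*(1+k*(u**2).sum(1,keepdims=True))*f+[cx,cy]
def blobs(m):
    n,l,s,c=cv2.connectedComponentsWithStats(m.astype(np.uint8)); return l,s,c
def wcent(im,x,y,r):  # brightness-weighted centroid around a pixel
    g=im[y-r:y+r+1,x-r:x+r+1].min(2).astype(float); g=np.clip(g-(g.max()+g.min())/2,0,None)
    Y,X=np.mgrid[y-r:y+r+1,x-r:x+r+1]; return np.array([(g*X).sum(),(g*Y).sum()])/g.sum()
E
python3 - <<'E'
from h import *
np.set_printoptions(precision=4,suppress=True)
T=cv2.imread("pics/top0.png");S=cv2.imread("pics/side0.png")
for n in("top","side"): R,t=cam(n)[4:]; print(n,"cam at",-R.T@t)
dt=wcent(T,375,174,4); ds=wcent(S,379,214,4)
print("dot",dt,cast("top",dt,.103),ds,cast("side",ds,.103))
for n,I in(("top",T),("side",S)):
    hsv=cv2.cvtColor(I,cv2.COLOR_BGR2HSV); m=cv2.inRange(hsv,(45,100,60),(80,255,255)); l,s,c=blobs(m)
    k=1+s[1:,4].argmax(); p=np.argwhere(l==k)[:,::-1]; r=cv2.minAreaRect(cast(n,p,.1)[:,:2].astype(np.float32)); print(n,"board",r)
# beam
m=(T.min(2)>200); m[:, :268]=0; m[:,465:]=0; m[:85]=0; m[150:]=0
l,s,c=blobs(m); print([(k,*s[k],) for k in range(1,len(s)) if s[k,4]>60])
ks=[k for k in range(1,len(s)) if s[k,4]>400]
p=np.argwhere(np.isin(l,ks))[:,::-1]; r=cv2.minAreaRect(cast("top",p,.255)[:,:2].astype(np.float32)); print("beam",r)
# red line
hsv=cv2.cvtColor(T,cv2.COLOR_BGR2HSV).astype(int); b=T.astype(int)
red=b[:,:,2]-(b[:,:,1]+b[:,:,0])/2
for y in range(102,160):
    w=np.clip(red[y,345:378]-12,0,None)
    if w.sum()>8: 
        x=(w*np.arange(345,378)).sum()/w.sum(); print((round(x,2),y,int(w.sum())),end=" ")
E
```

```text
top cam at [ 0.3015 -0.0146  1.2521]
side cam at [-0.0713 -0.8889  1.0873]
dot [374.6493 173.3842] [[ 0.6506 -0.1546  0.103 ]] [378.454  213.2155] [[ 0.6481 -0.1548  0.103 ]]
top board ((0.639540433883667, -0.1678072065114975), (0.12296406924724579, 0.15925994515419006), 79.21083068847656)
side board ((0.6368261575698853, -0.16701024770736694), (0.11769285798072815, 0.15658466517925262), 79.17634582519531)
[(1, np.int32(271), np.int32(85), np.int32(84), np.int32(32), np.int32(917)), (3, np.int32(378), np.int32(114), np.int32(85), np.int32(31), np.int32(902)), (4, np.int32(285), np.int32(124), np.int32(100), np.int32(26), np.int32(500))]
beam ((0.7009426355361938, -0.08770516514778137), (0.532902181148529, 0.17011651396751404), 78.62043762207031)
(np.float64(359.42), 102, 1476) (np.float64(358.59), 103, 1119) (np.float64(359.52), 104, 816) (np.float64(364.22), 105, 718) (np.float64(368.38), 106, 631) (np.float64(369.24), 107, 509) (np.float64(367.98), 108, 403) (np.float64(367.77), 109, 340) (np.float64(367.25), 110, 343) (np.float64(366.97), 111, 366) (np.float64(366.79), 112, 375) (
[... 742 characters left out ...]
 (np.float64(371.73), 137, 678) (np.float64(372.32), 138, 447) (np.float64(371.27), 139, 223) (np.float64(365.54), 140, 64) (np.float64(359.08), 141, 38) (np.float64(359.28), 142, 46) (np.float64(358.99), 143, 59) (np.float64(359.26), 144, 64) (np.float64(360.98), 145, 65) (np.float64(362.5), 146, 66) (np.float64(362.4), 147, 67) (np.float64(356.77), 148, 32) (np.float64(356.78), 149, 51) (np.float64(355.93), 150, 70) (np.float64(351.42), 151, 125) (np.float64(349.85), 152, 236) (np.float64(349.91), 153, 306) (np.float64(350.79), 154, 386) (np.float64(351.22), 155, 416) (np.float64(349.48), 156, 305) (np.float64(348.57), 157, 252) (np.float64(348.42), 158, 242) (np.float64(348.17), 159, 229)
```

Run:
```python
from h import *
np.set_printoptions(precision=4,suppress=True)
T=cv2.imread("pics/top0.png");S=cv2.imread("pics/side0.png")
m=(T.min(2)>200); m[:, :268]=0; m[:,465:]=0; m[:85]=0; m[150:]=0
l,s,c=blobs(m)
p=np.argwhere(np.isin(l,[1,3]))[:,::-1]; r=cv2.minAreaRect(cast("top",p,.255)[:,:2].astype(np.float32)); print("beam",r)
print(np.array(cv2.fitLine(cast("top",p,.255)[:,:2].astype(np.float32),cv2.DIST_HUBER,0,.01,.01)).ravel())
b=T.astype(float)
red=b[:,:,2]-(b[:,:,1]+b[:,:,0])/2
P=[]
for y in range(126,153):
    xc=363.9-(y-124)*.276; xs=np.arange(int(round(xc))-2,int(round(xc))+3)
    w=np.clip(red[y,xs]-4,0,None); P.append(((w*xs).sum()/w.sum(),y)) if w.sum()>6 else 0
P=np.array(P); print(np.polyfit(P[:,1]-140,P[:,0],1)); q=cast("top",P,.25)
L=cv2.fitLine(q[:,:2].astype(np.float32),cv2.DIST_HUBER,0,.01,.01).ravel(); print("arm line",L,np.degrees(np.arctan2(L[1],L[0])))
a=np.radians(-10.8); ex=np.array([np.cos(a),np.sin(a)]); ey=np.array([-ex[1],ex[0]])
dot=cast("top",wcent(T,375,174,4),.103)[0,:2]; dS=cast("side",wcent(S,379,214,4),.103)[0,:2]
slide=(L[2:]-dot)@ey; print("slide",slide, "using arm dir mean", (q[:,:2].mean(0)-dot)@ey)
tip=dot+ey*slide; print("tip",tip,proj("side",np.r_[tip,.112]),proj("top",np.r_[tip,.112]))
# knob check
k=dot-.172*ex-.015*ey; print("grip",k,proj("top",np.r_[k,.145]),proj("side",np.r_[k,.145]))
A=cv2.resize(S[155:215,345:405],None,fx=10,fy=10,interpolation=cv2.INTER_CUBIC)
B=cv2.resize(T[205:245,350:390],None,fx=5,fy=5,interpolation=cv2.INTER_CUBIC)
o=np.zeros((600,800,3),np.uint8); o[:,:600]=A; o[:200,600:]=B; 
C=cv2.resize(S[205:245,320:360],None,fx=5,fy=5,interpolation=cv2.INTER_CUBIC); o[200:400,600:]=C
D=cv2.resize(T[135:175,335:375],None,fx=5,fy=5,interpolation=cv2.INTER_CUBIC); o[400:600,600:]=D
cv2.imwrite("pics/det.png",o)
```

```text
beam ((0.7671589851379395, -0.10103213787078857), (0.532902181148529, 0.03502830117940903), 78.62043762207031)
[ 0.1901  0.9818  0.7673 -0.1019]
[ -0.2768 359.5801]
arm line [ 0.9813 -0.1923  0.6905 -0.0907] -11.08829
slide 0.0702117533805926 using arm dir mean 0.06999943317149365
tip [ 0.6638 -0.0856] [[369.7086 198.2198]] [[352.2883 166.578 ]]
grip [ 0.4789 -0.1371] [[367.4353 227.1853]] [[335.1618 220.7708]]
```

View pics/det.png

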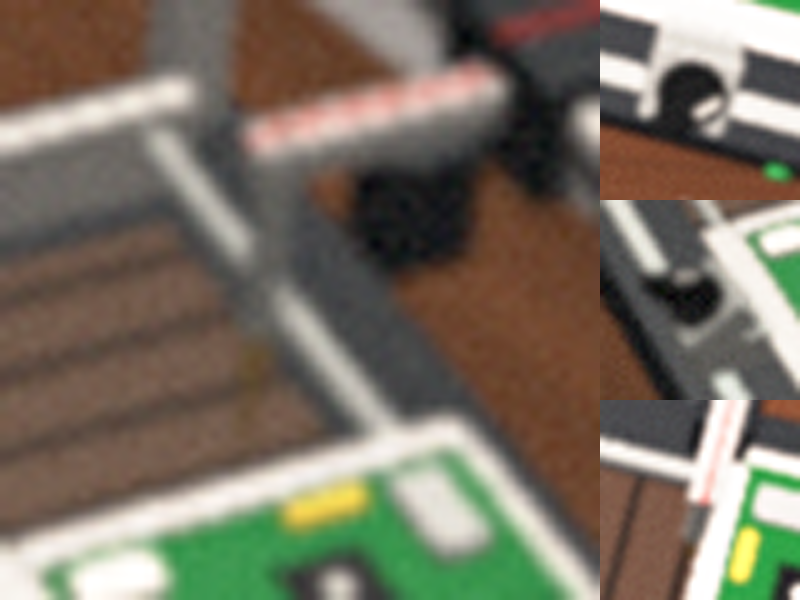

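The numbers agree. The brass tip lies at side pixel (369.7,198), and projecting the top-view tip estimate gives (369.7,198.2). The white wing end points right, so the knob is tight at about 1.4. The slide needed is about 70 mm. I'll move to a standoff and then go in.

```bash
cat >> h.py <<'E'
from scipy.spatial.transform import Rotation as Ro
YAW=np.radians(-11.0); ex=np.array([np.cos(YAW),np.sin(YAW),0]); ey=np.array([-ex[1],ex[0],0]); ez=np.array([0,0,1.])
t35=np.radians(35); N=-np.sin(t35)*ex+np.cos(t35)*ez; U=np.cos(t35)*ex+np.sin(t35)*ez
def ori(th,s=1):
    x=s*(np.cos(.75-th)*U+np.sin(.75-th)*ey); z=-N; return Ro.from_matrix(np.c_[x,np.cross(z,x),z]).as_euler('xyz',degrees=True)
GRIP=np.r_[.6493,-.1547,.145]-.172*ex-.015*ey
E
python3 - <<'E'
from h import *
np.set_printoptions(precision=3,suppress=True)
ok={}
for s in(1,-1):
    for th in(1.38,.2): print(s,th,robot.ik(GRIP,ori(th,s)),robot.ik(GRIP+.07*ey,ori(th,s)))
    a,b=robot.ik(GRIP,ori(1.38,s)),robot.ik(GRIP,ori(.2,s))
    if a is not None and b is not None: ok[s]=max(abs(a[5]),abs(b[5]))
s=min(ok,key=ok.get); print("use",s,GRIP)
robot.set_gripper(.05)
robot.move_pose(GRIP+.1*N,ori(1.38,s)); o=robot.observe(); print(o["time"],o["tool_pos"]-(GRIP+.1*N),o["ft_force"])
cv2.imwrite("pics/side1.png",robot.grab_frame("side"))
print(robot.line_to(GRIP,vel=.08,guard=12)); o=robot.observe(); print(o["time"],o["tool_pos"]-GRIP,o["ft_force"],o["torque"],o["gripper_width"])
T=robot.grab_frame("top"); S=robot.grab_frame("side")
cv2.imwrite("pics/top2.png",T); cv2.imwrite("pics/side2.png",S)
cv2.imwrite("pics/v2.png",np.hstack([cv2.resize(S[170:270,290:390],None,fx=4,fy=4,interpolation=cv2.INTER_CUBIC),cv2.resize(T[160:260,315:415],None,fx=4,fy=4,interpolation=cv2.INTER_CUBIC)]))
E
```

```text
1 1.38 None None
1 0.2 None None
-1 1.38 None None
-1 0.2 None NoneTraceback (most recent call last):
  File "<stdin>", line 8, in <module>
ValueError: min() iterable argument is empty
```

Run:
```python
from h import *
import h
np.set_printoptions(precision=1,suppress=True)
def ot(t,th,s):
    n=-np.sin(t)*ex+np.cos(t)*ez;u=np.cos(t)*ex+np.sin(t)*ez
    x=s*(np.cos(.75-th)*u+np.sin(.75-th)*ey); return Ro.from_matrix(np.c_[x,np.cross(-n,x),-n]).as_euler('xyz',degrees=True)
print(GRIP)
for t in(0,10,20,25,30,35):
  for s in(1,-1): print(t,s,robot.ik(GRIP,ot(np.radians(t),1.38,s)))
for d in (.0,.03,.06,.1): print(d,[robot.ik(GRIP+d*N,ori(1.38,s)) for s in(1,-1)],[robot.ik(GRIP+d*ex,ori(1.38,s)) for s in(1,-1)])
```

```text
[ 0.5 -0.1  0.1]
0 1 [ -31.1  -11.9  -22.7   79.3    0.  -164. ]
0 -1 [-31.1 -11.9 -22.7  79.3   0.   16. ]
10 1 [ -33.3  -25.5  -34.2   72.     3.8 -165.9]
10 -1 [-33.3 -25.5 -34.2  72.    3.8  14.1]
20 1 [ -36.1  -40.2  -45.9   66.     8.3 -167.6]
20 -1 [-36.1 -40.2 -45.9  66.    8.3  12.4]
25 1 None
25 -1 None
30 1 None
30 -1 None
35 1 None
35 -1 None
0.0 [None, None] [None, None]
0.03 [None, None] [None, None]
0.06 [None, None] [None, None]
0.1 [None, None] [array([ -34.1,  -38.4,  -50. ,   45.7,   13. , -163.1]), array([-34.1, -38.4, -50. ,  45.7,  13. ,  16.9])]
```

```bash
cat >> h.py <<'E'
def od(th,d,s=-1):  # tool leaned by d rad from the knob axis towards the wing's white end; pads stay flat on the wing
    w=np.cos(.75-th)*U+np.sin(.75-th)*ey; n=np.cos(d)*N+np.sin(d)*w; x=s*(np.cos(d)*w-np.sin(d)*N)
    return Ro.from_matrix(np.c_[x,np.cross(-n,x),-n]).as_euler('xyz',degrees=True)
E
python3 - <<'E'
from h import *
np.set_printoptions(precision=1,suppress=True)
robot.set_gripper(.05)
robot.move_pose(GRIP+.1*ez,od(1.38,np.radians(25)))
print(robot.observe()["time"],robot.observe()["q"])
for d in(0,5,10,14,18,22,26,30):
    for th in(1.4,.75,.3):
        print(d,th,*[robot.ik(GRIP+k*ey,od(th,np.radians(d))) for k in(0,.07)])
for s in(1,-1):
  for k in (0,.07):print([robot.ik(GRIP+k*ey+z*ez,ori(1.38,s)) for z in(0,.1)])
E
```

```text
3.2583 [-42.9 -24.3 -24.2  85.8  19.8   0.4]
0 1.4 None None
0 0.75 None None
0 0.3 None None
5 1.4 None None
5 0.75 None None
5 0.3 None None
10 1.4 [-42.6 -48.  -52.2  65.4  19.    7.3] None
10 0.75 None None
10 0.3 None None
14 1.4 [-42.9 -41.2 -47.4  67.7  19.6   5.5] [-33.  -45.1 -49.9  66.1  16.6  15.4]
14 0.75 [-36.4 -41.7 -47.1  65.5   8.8 -23.9] [-26.3 -42.7 -47.8  64.6   5.4 -14.3]
14 0.3 [-32.5 -45.7 -50.2  62.6   2.3 -44.9] [-22.  -44.7 -49.6  62.1  -1.8 -35.2]
18 1.4 [-43.1 -34.8 -42.7  70.3  20.    3.9] [-33.8 -38.9 -45.4  68.5  17.8  13.5]
18 0.75 [-35.2 -35.6 -42.3  67.7   6.9 -23.3] [-25.6 -36.3 -42.9  67.    4.2 -13.9]
18 0.3 [-30.4 -40.  -46.   63.9  -1.2 -43. ] [-20.3 -38.5 -45.   63.8  -4.7 -33.5]
22 1.4 [-43.3 -28.7 -38.1  73.2  20.2   2.3] [-34.4 -32.8 -41.   71.2  18.8  11.6]
22 0.75 [-34.1 -29.7 -37.7  70.1   5.1 -22.6] [-24.9 -30.3 -38.1  69.6   3.1 -13.5]
22 0.3 [-28.4 -34.4 -41.8  65.6  -4.5 -41. ] [-18.7 -32.6 -40.5  66.   -7.3 -31.7]
26 1.4 [-43.3 -22.8 -33.5  76.2  20.3   0.7] [-34.9 -27.  -36.6  74.1  19.6   9.7]
26 0.75 [-33.1 -24.1 -33.   72.7   3.4 -21.8] [-24.3 -24.5 -33.4  72.4   2.1 -13.1]
26 0.3 [-26.6 -29.  -37.6  67.6  -7.6 -38.9] [-17.4 -26.8 -36.   68.4  -9.7 -29.8]
30 1.4 [-43.3 -17.2 -28.9  79.3  20.3  -0.8] [-35.3 -21.3 -32.3  77.2  20.2   7.8]
30 0.75 [-32.2 -18.6 -28.4  75.5   1.8 -21.1] [-23.7 -18.9 -28.7  75.4   1.1 -12.6]
30 0.3 [-25.  -23.6 -33.4  69.9 -10.4 -36.9] [-16.1 -21.2 -31.4  71.1 -11.8 -27.9]
[None, array([-43. , -24.3, -24.2,  85.8,  19.8,   0.4])]
[None, None]
[None, None]
[None, None]
```

Run:
```python
from h import *
np.set_printoptions(precision=3,suppress=True)
o=robot.observe(); print(o["time"],o["tool_pos"],GRIP+.1*ez,o["tcp_rot"],od(1.38,np.radians(25)),ori(1.38,1),ori(1.38,-1))
M=Ro.from_euler('xyz',o["tcp_rot"],degrees=True).as_matrix(); print("tool z",M[:,2],"-N",-N)
for s in (1,-1):
    p=GRIP+.1*ez; print(robot.ik(p,ori(1.38,s)), robot.ik(p,od(1.38,.1,s)), robot.ik(p+.08*ex,ori(1.38,s)))
cv2.imwrite("pics/s.png",cv2.resize(robot.grab_frame("side")[60:300,150:470],None,fx=2.5,fy=2.5))
```

```text
3.2583 [ 0.478 -0.136  0.245] [ 0.478 -0.137  0.245] [160.189   4.231 136.684] [160.193   4.235 136.628] [-157.583  -27.611  -52.672] [157.583  27.611 127.328]
tool z [ 0.283  0.199 -0.938] -N [ 0.563 -0.109 -0.819]
[-43.012 -24.334 -24.19   85.779  19.78    0.381] [-43.012 -24.334 -24.19   85.779  19.78    0.381] [ -35.207  -43.328  -42.492   58.272   13.602 -164.12 ]
None None [-35.207 -43.328 -42.492  58.272  13.602  15.88 ]
```

View pics/s.png

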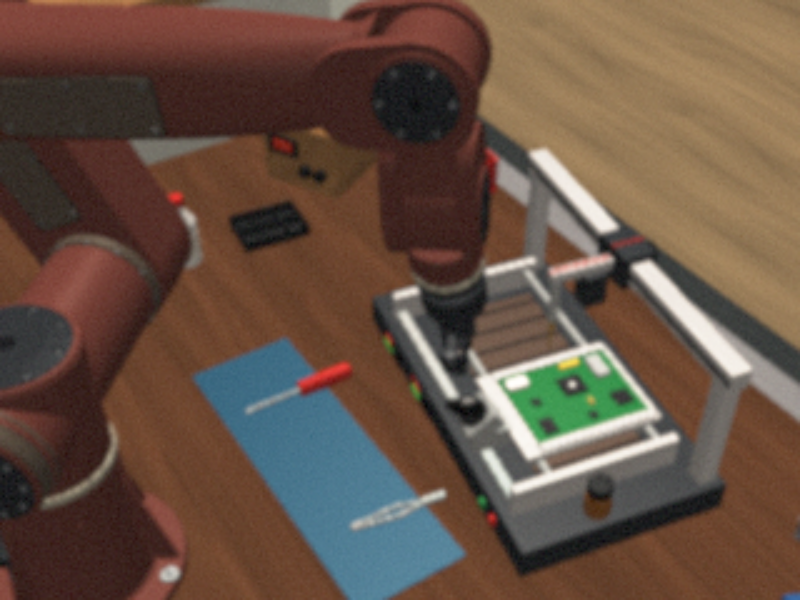

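The full 35° lean is out of the arm's reach here because joint 2 hits its limit. I'll lean the tool 16° off the knob axis within the wing's plane instead, so the pads stay flat on the wing, and turn about the knob axis with the TCP fixed on it. The picture shows the gripper above the knob and the scene untouched.

```bash
cat >> h.py <<'E'
D=np.radians(16); P0=GRIP+.004*N
def st(l=""):
    o=robot.observe(); print(l,round(o["time"],2),o["tool_pos"].round(4),"F",o["ft_force"].round(1),"T",o["torque"].round(2),"w",round(o["gripper_width"],4)); return o
E
python3 - <<'E'
from h import *
th=1.38; w=np.cos(.75-th)*U+np.sin(.75-th)*ey; back=np.cos(D)*N+np.sin(D)*w
robot.move_pose(P0+.07*back,od(th,D)); st("standoff")
print(robot.line_to(P0,vel=.07,guard=12)); st("in"); print(P0)
T=robot.grab_frame("top"); S=robot.grab_frame("side")
cv2.imwrite("pics/v2.png",np.hstack([cv2.resize(S[170:270,290:390],None,fx=4,fy=4,interpolation=cv2.INTER_CUBIC),cv2.resize(T[160:260,315:415],None,fx=4,fy=4,interpolation=cv2.INTER_CUBIC)]))
E
```

```text
standoff 3.81 [ 0.4481 -0.1423  0.213 ] F [ 0.2 -0.3  0. ] T [-0.12  0.36  0.  ] w 0.0501
False
in 4.96 [ 0.4755 -0.1364  0.1488] F [ 0.1 -0.5 -0.3] T [-0.13  0.36 -0.04] w 0.0496
[ 0.47534584 -0.13616749  0.14827661]
```

View pics/v2.png

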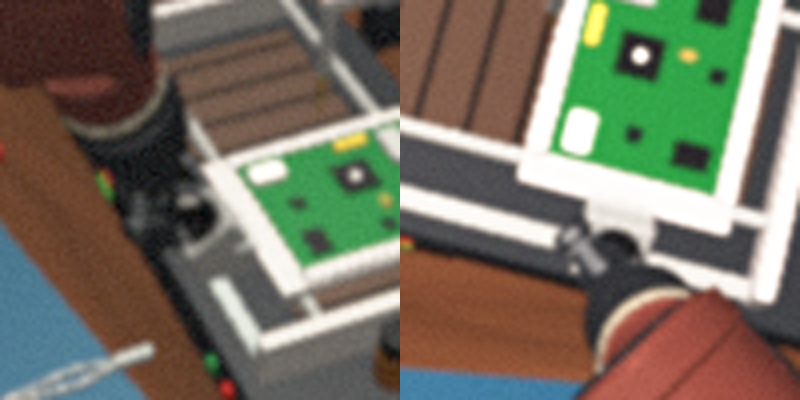

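In without contact, with the fingers either side of the knob and the dot visible in both views. Next I close the gripper, check the width, and loosen.

Run:
```python
from h import *
robot.set_gripper(0.0); o=st("closed")
if .011<o["gripper_width"]<.018:
    S=robot.grab_frame("side"); print("dot side",wcent(S,378,213,4))
    for th in np.arange(1.28,.29,-.12):
        robot.move_pose(P0,od(th,D)); o=st(f"{th:.2f}")
        if np.linalg.norm(o["ft_force"])>40: print("stop"); break
    S=robot.grab_frame("side"); print("dot side",wcent(S,378,213,4)); T=robot.grab_frame("top"); print("dot top",wcent(T,375,174,4))
```

```text
closed 5.47 [ 0.4751 -0.1364  0.1485] F [-6.5 -1.   4.8] T [-0.12  1.1   0.07] w 0.0127
dot side [378.47574124 213.17520216]
1.28 5.78 [ 0.4751 -0.1363  0.1485] F [-7.  -1.2  4.3] T [-0.25  1.25  0.11] w 0.0126
1.16 6.03 [ 0.4752 -0.1362  0.1485] F [-6.9 -0.   4.4] T [-0.19  1.32  0.05] w 0.0125
1.04 6.28 [ 0.4752 -0.1361  0.1485] F [-7.8 -0.5  6.2] T [-0.17  1.41  0.07] w 0.0126
0.92 6.53 [ 0.4752 -0.1361  0.1485] F [-6.6 -0.7  5.4] T [0.01 1.36 0.07] w 0.0131
0.80 6.78 [ 0.4752 -0.136   0.1485] F [-7.4  0.3  5.5] T [0.07 1.33 0.07] w 0.0129
0.68 7.03 [ 0.4752 -0.136   0.1485] F [-7.6  0.6  5.8] T [ 0.    1.26 -0.02] w 0.0127
0.56 7.28 [ 0.4752 -0.1361  0.1485] F [-6.3 -0.2  6.1] T [-0.02  1.27 -0.06] w 0.0128
0.44 7.53 [ 0.4751 -0.1361  0.1485] F [-7.1 -0.6  5.9] T [ 0.01  1.29 -0.06] w 0.0127
0.32 7.78 [ 0.4751 -0.1361  0.1485] F [-6.6  0.5  6.2] T [ 0.03  1.32 -0.15] w 0.0126
dot side [378.49016854 213.15449438]
dot top [374.46922301 173.31786075]
```

Gripped (12.7 mm) and turned to about 0.3 with low forces. Now the slide.

Run:
```python
from h import *
p=robot.observe()["tool_pos"]
print(robot.line_to(P0+.069*ey,vel=.05,guard=25)); o=st("slid"); print((o["tool_pos"]-p)@ey)
robot.pause(.3)
T=robot.grab_frame("top"); S=robot.grab_frame("side"); cv2.imwrite("pics/top3.png",T); cv2.imwrite("pics/side3.png",S)
e=np.array([.6493,-.1547,.103])+.07*ey; print("expect dot",proj("top",e),proj("side",e))
cv2.imwrite("pics/v3.png",np.hstack([cv2.resize(S[165:235,330:400],None,fx=5.7,fy=5.7,interpolation=cv2.INTER_CUBIC),cv2.resize(T[135:205,320:390],None,fx=5.7,fy=5.7,interpolation=cv2.INTER_CUBIC)]))
```

```text
False
slid 9.41 [ 0.4881 -0.0684  0.1485] F [-10.2   1.    7.2] T [ 0.11  1.65 -0.17] w 0.0124
0.06901000373424676
expect dot [[352.1468117  167.83422654]] [[369.31514361 200.27964051]]
```

View pics/v3.png

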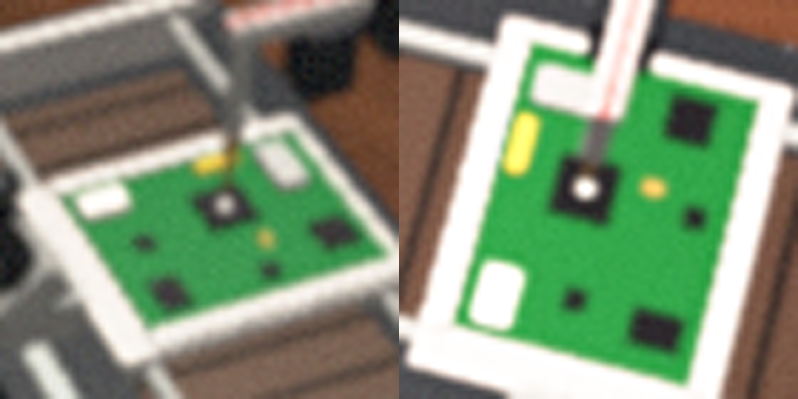

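```bash
cat > chk.py <<'E'
from h import *
def chk(tg):
    np.set_printoptions(precision=2,suppress=True)
    T=np.mean([robot.grab_frame("top").astype(float) for _ in range(5)],0); S=np.mean([robot.grab_frame("side").astype(float) for _ in range(5)],0)
    np.savez(f"pics/{tg}.npz",T=T,S=S)
    dt=wcent(T,352,168,3); ds=wcent(S,370,201,3)
    d=cast("top",dt,.103)[0]; e=cast("side",ds,.103)[0]; print("dot",dt,ds,d.round(4),e.round(4))
    red=T[:,:,2]-(T[:,:,1]+T[:,:,0])/2; P=[]
    for y in range(128,153):
        xc=359.58-.2768*(y-140); xs=np.arange(int(round(xc))-2,int(round(xc))+3)
        b=red[y,xs].min(); w=red[y,xs]-b; P.append(((w*xs).sum()/w.sum(),y))
    q=cast("top",np.array(P),.25); print("needle ahead of dot, top (red line) mm",1e3*(np.median((q-d)@ey)),np.std((q-d)@ey)*1e3)
    # spindle/needle seen from the side: rows of image
    for y in range(174,200):
        print(y,(S[y,362:380,2]-S[y,362:380,1]).astype(int),S[y,362:380].mean(1).astype(int))
    for z in(.103,.112,.14,.2): print(z,proj("side",np.r_[d[:2]+0,z]),proj("side",np.r_[e[:2],z]))
E
python3 -c "
from chk import *
chk('c1')"
```

```text
dot [352.24 167.61] [368.98 200.43] [ 0.66 -0.09  0.1 ] [ 0.66 -0.09  0.1 ]
needle ahead of dot, top (red line) mm 0.427536215223474 0.5504243603739903
174 [ 0  3  3  1  2  0  0 -1  0  2  2  0  2 11 28 37 39 31] [105 141 175 182 149 103  74  71  82  90  95  92  82  76  76  78  76  62]
175 [ 1  0  1  2  3  1  0  0  0  1  0  0  0  4 18 31 35 27] [ 78 109 151 178 174 139  97  77  82  89  95  92  80  75  71  72  70  59]
176 [ 2  0  1  2  3  2  2  0  0  1  1  0 -1  0  4 15 24 20] [ 72  85 120 160 181 174 133  96  83  91  94  92  76  71  70  73  67  52]
177 [ 7  0  0  2  3  3  2  3  0  2  0  1  0 -2  0  3  8 10] [ 76  75  91 128 165 182 169 129  96  93  94  88  78  70  69  71  65  50]
178 [15  3  0  0  3  1  3  2  3  2  1  2 -1  0 -1 -2  1  2] [ 77  74  73  97 138 174 184 156 115  95  93  88  77  71  71  70  68  59]
179 [15  8  2 -1  0  2  3  3  0  0  2  2 -1 -1 -1 -1 -1  0] [ 79  72  68  78 107 146 172 161 120  95  94  87  75  68  68  72  70  65]
180 [16 11  6  1  0  1  1  2  2  2  2  1  0  0  0 -2  0  0] [ 74  73  73  71  82 112 142 140 111  94  93  88  76  69  71  71  71  70]
181 [20 18
[... 2196 characters left out ...]
-5   3] [ 93  93  98 100 100  93  89  82  82  87  91  93  94  91  99 121 156 190]
197 [-93 -91 -90 -87 -82 -71 -52 -27 -25 -49 -72 -84 -91 -93 -89 -66 -27  -5] [ 95  92  92  91  89  84  78  76  71  79  86  92  97  95  93 100 121 145]
198 [-87 -78 -68 -59 -51 -35 -15  -1  -1 -17 -46 -71 -88 -95 -93 -84 -62 -39] [ 94  91  85  82  76  71  76  77  67  64  72  84  92  93  93  93  98 108]
199 [-82 -62 -37 -24 -16  -2   3   7   7   2 -21 -53 -80 -92 -93 -90 -85 -79] [ 93  81  70  65  64  76 112 131 105  71  64  79  90  95  95  95  94  95]
0.103 [[369.52 200.24]] [[368.98 200.43]]
0.112 [[369.73 198.36]] [[369.18 198.55]]
0.14 [[370.4 192.4]] [[369.84 192.59]]
0.2 [[371.88 179.09]] [[371.31 179.28]]
```

Run:
```python
from h import *
T=np.load("pics/c1.npz")["T"]
d=cast("top",[[352.24,167.61]],.103)[0]
zs=np.linspace(.103,.25,60); v=proj("top",np.c_[np.tile(d[:2],(60,1)),zs])
for y in range(150,166):
    xs=np.arange(346,364); print(y,"vertical over dot at x=%.2f"%np.interp(y,v[::-1,1],v[::-1,0]),(T[y,xs,2]-T[y,xs,1]).astype(int),T[y,xs].mean(1).astype(int))
```

```text
150 vertical over dot at x=356.76 [   3    3    3    2    3    3    3    3    1    4   29   44   15    9
  -10  -77 -117 -119] [247 247 247 246 246 246 246 248 252 249 229 219 243 247 199 121  95  93]
151 vertical over dot at x=356.76 [   4    3    3    2    3    3    3    3    1    6   36   37   14   10
  -27  -88 -118 -117] [248 248 247 246 246 245 245 247 250 246 224 224 242 237 177 112  93  95]
152 vertical over dot at x=356.55 [   8    7    5    4    4    3    3    2    1   10   41   25   13    3
  -50 -104 -118 -117] [242 244 245 247 247 247 247 249 251 244 222 233 244 222 150 103  95  96]
153 vertical over dot at x=356.27 [  -7    0    5    7    8    7    5    2    2   20   48   19    9   -6
  -68 -112 -118 -117] [186 202 223 235 241 244 248 252 252 239 218 241 248 207 128  96  94  95]
154 vertical over dot at x=356.00 [ -73  -57  -39  -21   -6    3    7    8   14   55   66   19   12  -16
  -81 -116 -117 -115] [117 131 149 168 189 214 234 245 242 215 207 239 241 188 116  95  96  97]
155 vertical over dot at x=355.72 [-119 -112 -104  -89  -69  -45  -19    5   31   69   70   33 
[... 1379 characters left out ...]
-1    6    6  -12  -57  -98 -114 -117
 -117 -117 -116 -115] [ 98  94  78  63  68  87  97 101  97  96  93  96  97  99 100  99  98  97]
163 vertical over dot at x=353.51 [-118  -99  -55  -11    0    4   11   12    7   -9  -48  -79  -96 -109
 -115 -117 -116 -117] [99 89 68 48 46 60 76 88 88 79 78 81 87 92 98 97 97 99]
164 vertical over dot at x=353.24 [-114  -86  -39   -1    5    8   18   19   14    0  -17  -32  -59  -92
 -113 -119 -117 -116] [97 84 62 45 41 48 62 69 63 57 54 56 69 86 94 97 99 97]
165 vertical over dot at x=352.96 [-108  -72  -24    0    4    9   16   17   11    5    3   -4  -44  -92
 -114 -119 -107  -89] [ 96  77  54  42  46  66  86  80  60  42  40  45  62  84  96  95 103 111]
```

In the top view the red line puts the needle 0.4 mm to +y of the dot, and the spindle and needle edges put it about 1.2 mm. The weak side view suggests the offset is about 0 or slightly negative. I'll nudge +0.8 mm, then tighten.

Run:
```python
from h import *
P=P0+.0698*ey
robot.line_to(P,vel=.01); st("nudge")
for th in np.r_[np.arange(.44,1.4,.12),1.42,1.47]:
    robot.move_pose(P,od(th,D)); o=st(f"{th:.2f}")
    if np.linalg.norm(o["ft_force"])>40: print("stop"); break
T=np.mean([robot.grab_frame("top").astype(float) for _ in range(5)],0); S=np.mean([robot.grab_frame("side").astype(float) for _ in range(5)],0)
print("dot",wcent(T,352,168,3),wcent(S,370,201,3)); d=cast("top",[wcent(T,352,168,3)],.103)[0]
zs=np.linspace(.103,.25,60); v=proj("top",np.c_[np.tile(d[:2],(60,1)),zs])
for y in(158,159,160):
    r=T[y,:,2]-T[y,:,1]; xs=np.arange(347,361); s=np.clip(r[xs]+118,0,118); print(y,(s*xs).sum()/s.sum(),np.interp(y,v[::-1,1],v[::-1,0]))
```

```text
nudge 10.56 [ 0.4882 -0.0678  0.1484] F [-10.1   1.    7.9] T [-0.1   1.7  -0.23] w 0.0127
0.44 10.81 [ 0.4883 -0.0675  0.1485] F [-10.3   2.5   8.3] T [ 0.45  1.56 -0.1 ] w 0.0126
0.56 11.06 [ 0.4883 -0.0675  0.1485] F [-9.3  2.6  7.7] T [ 0.59  1.58 -0.07] w 0.0127
0.68 11.31 [ 0.4883 -0.0674  0.1484] F [-9.2  2.3  9. ] T [0.58 1.54 0.03] w 0.0129
0.80 11.56 [ 0.4883 -0.0674  0.1485] F [-8.8  2.6  8.7] T [0.53 1.5  0.02] w 0.0127
0.92 11.81 [ 0.4883 -0.0674  0.1485] F [-9.   3.9  7.7] T [0.59 1.5  0.13] w 0.0126
1.04 12.06 [ 0.4883 -0.0674  0.1485] F [-8.6  1.6  7.6] T [0.61 1.47 0.18] w 0.0127
1.16 12.31 [ 0.4883 -0.0673  0.1485] F [-9.4  3.   8. ] T [0.53 1.48 0.21] w 0.0125
1.28 12.56 [ 0.4883 -0.0674  0.1485] F [-8.9  2.9  7.5] T [0.55 1.45 0.27] w 0.0125
1.42 12.81 [ 0.4883 -0.0673  0.1485] F [-9.3  3.1  7.6] T [0.52 1.43 0.33] w 0.0129
1.47 13.06 [ 0.4883 -0.0673  0.1485] F [-10.2   2.5   7.4] T [0.46 1.56 0.33] w 0.0126
dot [351.67242152 167.48878924] [368.89886481 200.26487788]
158 354.49223946784923 354.2438616516441
159 354.14987325728765 353.97286928546293
160 353.77739185348906 353.70187567396647
```

```bash
cat > m.py <<'E'
from h import *
def meas():
    T=np.mean([robot.grab_frame("top").astype(float) for _ in range(8)],0)
    d=cast("top",[wcent(T,352,167,3)],.103)[0]; red=T[:,:,2]-(T[:,:,1]+T[:,:,0])/2; P=[]
    for y in range(140,153):
        xc=359.58-.2768*(y-140); xs=np.arange(int(round(xc))-2,int(round(xc))+3); w=red[y,xs]-red[y,xs].min(); P.append(((w*xs).sum()/w.sum(),y))
    a=np.median((cast("top",np.array(P),.25)-d)@ey)*1e3
    zs=np.linspace(.103,.25,60); v=proj("top",np.c_[np.tile(d[:2],(60,1)),zs]); b=[]
    for y in(157,158,159,160):
        r=T[y,:,2]-T[y,:,1]; xs=np.arange(347,361); s=np.clip(r[xs]+118,0,118); z=np.interp(y,v[::-1,1],zs[::-1])
        b.append((cast("top",[[(s*xs).sum()/s.sum(),y]],z)[0]-d)@ey*1e3)
    print("needle ahead of dot mm: red %.2f spindle %.2f"%(a,np.mean(b)),d.round(4)); return a,np.mean(b)
E
python3 - <<'E'
from m import *
a,b=meas(); c=(a+b)/2
if abs(c)>.5 and a*b>0:
    P=P0+.0698*ey
    for th in np.arange(1.35,.45,-.15): robot.move_pose(P,od(th,D))
    st("loose"); P=P+c*1e-3*ey; robot.line_to(P,vel=.01); st("moved"); meas()
    for th in np.r_[np.arange(.6,1.4,.15),1.42,1.47]: robot.move_pose(P,od(th,D))
    st("tight"); meas()
E
```

```text
needle ahead of dot mm: red -1.26 spindle -0.68 [ 0.6636 -0.0845  0.103 ]
loose 15.71 [ 0.4883 -0.0673  0.1484] F [-10.    0.3   7.8] T [ 0.06  1.59 -0.1 ] w 0.0128
moved 15.96 [ 0.4881 -0.0681  0.1484] F [-8.9  4.8  8.4] T [0.62 1.53 0.11] w 0.0129
needle ahead of dot mm: red -0.04 spindle 0.49 [ 0.6634 -0.0857  0.103 ]
tight 18.36 [ 0.4881 -0.0683  0.1485] F [-9.8  2.   7.8] T [0.43 1.52 0.31] w 0.0128
needle ahead of dot mm: red 0.22 spindle 0.80 [ 0.6636 -0.086   0.103 ]
```

Within about 0.5 mm and tight. Next I release, back out and verify.

Run:
```python
from m import *
th=1.47; w=np.cos(.75-th)*U+np.sin(.75-th)*ey; back=np.cos(D)*N+np.sin(D)*w
p=robot.observe()["tool_pos"]
robot.set_gripper(.05); st("open")
print(robot.line_to(p+.08*back,vel=.1)); st("out")
robot.move_pose([.30,.30,.32],[180,0,162]); st("clear"); meas()
T=robot.grab_frame("top"); S=robot.grab_frame("side"); cv2.imwrite("pics/topF.png",T)
o=np.hstack([cv2.resize(T[80:250,245:450],(480,398),interpolation=cv2.INTER_CUBIC),cv2.resize(S[165:235,320:376],(318,398),interpolation=cv2.INTER_CUBIC)])
b=np.hstack([cv2.resize(T[195:235,330:370],(200,200),interpolation=cv2.INTER_CUBIC),cv2.resize(T[60:320,100:520],(323,200)),np.zeros((200,275,3),np.uint8)])
cv2.imwrite("pics/fin.png",np.vstack([o,b]))
```

```text
open 19.2 [ 0.4885 -0.0686  0.1482] F [-0.1  0.5 -0.1] T [-0.07  0.35  0.04] w 0.0497
False
out 20.15 [ 0.4553 -0.0766  0.2203] F [-0.3  0.4 -0.2] T [-0.12  0.41  0.  ] w 0.0499
clear 21.7 [0.3004 0.2996 0.3196] F [-0.5 -0.4 -0.4] T [ 0.01 -0.02 -0.  ] w 0.0495
needle ahead of dot mm: red 0.32 spindle 0.82 [ 0.6636 -0.086   0.103 ]
```

View pics/fin.png

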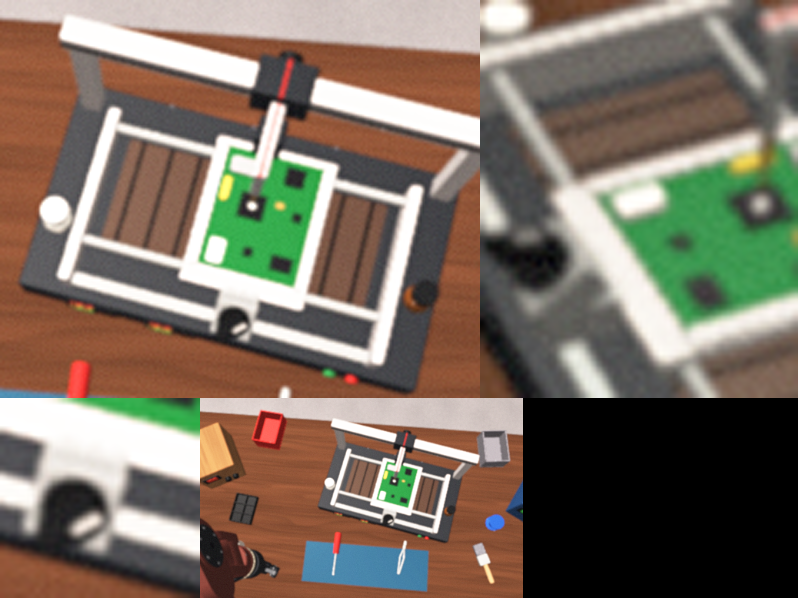

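The knob's white end points right, as it did at the start, and the dot sits under the needle. Nothing else has moved, so I'm handing in.

```bash
python3 -c "
from plant import robot
robot.job_done(); print(robot.observe()['time'])"
```

```text
the job is handed in; nothing more can be done
the job is handed in; nothing more can be done
```

I handed the job in at about 22 s of the 38 s allowed. The knob was loosened to about 0.3 rad, the carriage slid about 69 mm to +y, and the knob tightened to about 1.47 rad while still gripped. The gripper was then clear of everything.

- **Grip:** The full 35° tool tilt was out of the arm's reach because joint 2 hit its limit. I leaned the tool 16° off the knob axis, with the pads flat on the wing, and turned it about the knob axis.
- **Alignment:** After I first tightened the knob, the dot was about 1 mm past the needle. I loosened it once more, moved back and retightened.
- **Final check:** With the arm withdrawn, the top view puts the needle 0.3 mm (red line) to 0.8 mm (spindle) to +y of the dot. The side view is less precise; it had suggested the dot was already 2 to 3 mm too far to +y, which disagrees with the top view. I trusted the top view and did not re-measure from the side.
- **Knob:** Its angle comes from the commanded tool angle. In the last picture the white end points right, as it did when tight at the start.
- **Surroundings:** In the last picture the pointer head, jars, tools and other items in view look unmoved. The cleaner bottle was not visible in that view. Forces on the tool stayed below about 15 N at every reading.

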